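# Bring the cap tray over a hand capsule filler

## Task

The capsule bodies in the filler are full: press the filler's side lever down to its stop, which lifts the bodies up out of the plate, and let it spring all the way back. Then take the cap tray off its stand by its handle bar, carry it level over whatever stands in between, and stop with it level and about a centimetre above the tips of the filler's two guide posts, each post right under its hole in the tray, the tray touching nothing but the gripper. Finish still holding it there, so that I can sight along the rows before it goes down; leave everything else on the bench where it is.

Things in the scene. Friction and masses are not known exactly. Their poses are not given: they have to be found in the camera images.
- filler: hand-operated capsule filler, fixed, on the left or right of the bench, turned up to 0.2 rad: aluminium housing 160 (x) by 190 mm (y), cream bed plate with 60 pale-blue capsule bodies, its top 85 mm above the bench. Origin at the centre of its underside, z up; its front (-x) faces the robot. Two guide posts stand 30 mm above the bed at opposite corners; the lever is on its +y side.
- post_a (a point): tip of guide post a, 115 mm above the bench, at (45, 75) mm in x, y of the filler's frame; the post is 8 mm thick with a pointed tip
- post_b (a point): tip of guide post b, 115 mm above the bench, at (-45, -75) mm in x, y of the filler's frame; same shape
- lever_pivot (a point): the lever's pivot, at (40, 113, 45) mm in the filler's frame, its axis along the filler's y. The lever is a 12 mm steel rod along the filler's +y side, rising at 50 degrees from the pivot towards the front at rest and at 5 degrees at the stop.
- lever_grip (a point): centre of the lever's black grip, a bar 18 mm thick, 62 mm long, parallel to the filler's y, nothing under it. It swings on a 150 mm circle about the pivot, at y = 147 mm in the filler's frame. At rest it is 160 mm above the bench and 96 mm in front (-x) of the pivot, at the stop 58 mm above the bench and 149 mm in front.
- lever (a joint): angle of the lever in rad: 0 at rest, up, growing as the grip is pressed down towards the front, 0.785 (45 degrees) at its stop. A spring returns it to 0; pressing takes about 3 N at the grip at first and 7 N at the stop.
- lift (a joint): height in m by which the capsule bodies stand out of the bed plate: 0 flush; the last part of the lever's stroke pushes them up by about 0.0065, and they stay up when the lever returns
- tray: cap tray: cream plate 110 (x) by 170 (y) by 10 mm with 60 dark-blue caps, a 16 mm hole at each of two opposite corners and a handle bar above its middle. Origin at the centre of its underside, z up. Lies level on the stand, underside 25 mm above the bench. 190 to 310 g, centre of mass under the middle of the bar. Fits the posts either way round.
- tray_bar (a point): centre of the tray's handle bar, 42 mm above the tray's underside. The bar runs along the tray's y: 12 mm wide (x), 100 mm long, 16 mm high, on two 10 mm feet at y = +-42 mm, with 24 mm of air between bar and plate.
- tray_hole_a (a point): centre of hole a at the tray's underside, at (45, 75, 0) mm in the tray's frame
- tray_hole_b (a point): centre of hole b at the tray's underside, at (-45, -75, 0) mm in the tray's frame
- stand: low steel stand for the cap tray, fixed, 120 mm (x) by 184 mm (y), 31 mm high at its end lips; origin at the centre of its underside; on the side of the bench opposite the filler, turned by up to 0.35 rad. The tray lies on it with the same heading as the stand, to 0.02 rad.
- bottle: capped blue bottle, 66 mm across and 118 mm tall, standing in the middle of the bench between filler and stand; a bystander; origin at the centre of its underside
- dish: low round white dish with a few loose capsules, 90 mm across, 16 mm tall, at the near edge of the work area; a bystander; origin at the centre of its underside
- tamper: pin tamper: aluminium plate 90 x 130 mm with a round black knob on top, 56 mm tall in all, behind the bottle; a bystander; origin at the centre of its underside
- tub: white screw-top jar, 90 mm across, 85 mm tall, at the back left; a bystander; origin at the centre of its underside
- spreader: flat yellow plastic powder spreader, 28 x 240 x 5 mm, lying at the front left; a bystander; origin at the centre of its underside
- brush: small wooden hand brush, lying at the front right; a bystander

How it is judged:
By the outcome, as a careful person would: the job done as asked, in the order asked, and still so for the second after the job is handed in, while the arm keeps its last pose, push and grip.
It also fails if it takes over 64 s, if anything falls off the work surface, if the arm or the gripper's body presses on something with over 40 N, if the wrist force passes 120 N, or if a joint passes its speed limit or range.

## Robot

A 7-joint arm with a two-finger parallel gripper is mounted at the origin on the work surface. World frame = base frame: x ahead of the robot, y to its left, z up, the work surface at z = 0. Lengths are in m, angles in rad, forces in N, time in s.
With the tool pointing down it reaches from about 0.4 to 0.9 m from the base axis. Payload 5.5 kg.
Tool frame: the origin (TCP) lies at the very end of the fingers, on their centre line; the grasp point (between the pads) lies behind it (r.hold_point_z is the z of the grasp point in the tool frame, in m); z points along the fingers, y is the direction in which the jaws open and shut (so a half turn about z gives the same grasp; the last joint's range is limited). The gripper opens to 92 mm and grips with 3 to 60 N. Pads are 19 mm wide; open, the fingers measure 130 mm over their backs; the gripper's body (75 mm by 190 mm) begins 47 mm behind the grasp point.
Start: joints at [-0.908, 0.501, -0.427, 1.55, 0.221, 1.138, -0.21], TCP at [0.253, 0.599, 0.227] pointing down, gripper open.
Joint ranges: [-2.88, 2.88], [-0.31, 2.03], [-1.54, 1.56], [0.2, 2.42], [-1.41, 4.55], [0.19, 2.02], [-2.57, 2.57]. Speed limits (rad/s): [2.57, 2.57, 3.14, 3.14, 3.14, 3.14, 3.14].

## Interface

Orientations are given as a unit quaternion [w, x, y, z].
In Python, from station import r gives the robot as it stands. The module is installed in compiled form; this text tells all that it offers.
- The arm moves only by the shell command python3 -m creep 'ROWS' [FORCE]. ROWS is JSON, a list of rows, each a list of 3 entries, a list of its own where there are three numbers: the shift along the tool's x, y, z in mm, then the turn, a rotation vector about the tool's x, y, z in units of 10 degrees (1.0 is 10 degrees), then the opening, from 0 (shut) to 1 (fully open). In form: [[[x, y, z], [wx, wy, wz], jaw], ...]. A call has 1 to 8 rows; each row shifts and turns the commanded pose from where the row before left it, along the tool's axes as they then stand; what a row does not reach is not made up. A row lasts 1/8 s, in which the tool goes at most 62.5 mm and 10.7 degrees, less where a joint would pass 70% of its speed; a pose out of reach is approached as far as the arm can. A call is refused whole if a number of a shift passes 62.5 or a number of a turn 1, either way. A call with a gripper value outside its range is refused whole. The fingers move at their own pace and stop on an object; FORCE is the grip in N (left out, the last holds). Time passes only in rows, so rows that do not move let the fingers close. It gives the time, the measured TCP pose, the force and the opening at its end, in the units of the state.
- r.get_obs(): the state, without advancing time (a new reading comes with each control period).
- r.grab_frame(name): name is "side" or "top"; returns (picture, depth): 400x640x3 uint8, blue, green, red; 400x640 float32, m along the optical axis (not along the pixel's ray), 0 where there is no reading.
- r.get_calibration(name): a dict with "fovy" (degrees; the focal length in pixels is half the picture's height over the tangent of half this angle, whatever the lens; pixels are square), "cx", "cy" (the principal point, pixels), "pose" (4x4, takes a point from camera to world coordinates). Camera axes: x right, y down, z forward; pixel columns grow to the right and rows downward; lengths in m; the calibration is good to about 2 mm. A picture is of the moment at which its call begins. get_calibration takes no time and is no camera call.
- r.sign_off(): hands the job in, once; it reports no verdict.
The state is a dict: "t": time; "qpos": joint angles; "joint_velocities": joint speeds; "joint_efforts": joint torques, N m; "position": TCP position; "orientation": TCP orientation; "force": force on the tool from outside, world axes, zero at the start; "wrist_torque": the same for the moment, N m; "width": finger opening in m.
Only numpy, scipy, OpenCV 4.12 (cv2) and the standard library are available. Lean on these libraries where they do the work, as an engineer would, in place of code of your own. Each camera call takes 0.05 s, during which the arm holds its last target. There are 200 camera calls.

## Working session

There is one attempt and no reset: what is moved stays moved. The work goes in short steps, Python scripts to look and compute and a shell command to move; the robot and the scene stay as the last step left them, time stands still between calls to the robot, and variables do not carry over. Pictures are saved under pics/ and viewed, about 8 in all and at most 12, crops included, and the job is handed in when it is done.

```bash
mkdir -p pics
cat > h.py <<'E'
import numpy as np, cv2
from station import r
def cam(n):
    c=r.get_calibration(n); f=200/np.tan(np.radians(c["fovy"])/2); return f,c["cx"],c["cy"],np.array(c["pose"])
def ray(n,u,v,z):
    f,cx,cy,T=cam(n); d=T[:3,:3]@np.array([(u-cx)/f,(v-cy)/f,1]); o=T[:3,3]; return o+d*(z-o[2])/d[2]
def cloud(n,D):
    f,cx,cy,T=cam(n); v,u=np.mgrid[:400,:640]; P=np.stack([(u-cx)/f*D,(v-cy)/f*D,D],-1); return P@T[:3,:3].T+T[:3,3]
def proj(n,p):
    f,cx,cy,T=cam(n); q=T[:3,:3].T@(np.array(p)-T[:3,3]); return q[0]/q[2]*f+cx,q[1]/q[2]*f+cy
E
python3 - <<'E'
from h import *
o=r.get_obs(); print({k:np.round(v,3) for k,v in o.items()}, r.hold_point_z)
for n in("top","side"):
    p,D=r.grab_frame(n); cv2.imwrite(f"pics/{n}0.png",p); np.save(f"pics/{n}0.npy",D); print(n,cam(n),(D==0).mean())
E
```

```text
{'t': np.float64(0.0), 'qpos': array([-0.908,  0.502, -0.427,  1.551,  0.221,  1.138, -0.21 ]), 'joint_velocities': array([-0.001,  0.   , -0.   , -0.001,  0.   ,  0.   , -0.   ]), 'joint_efforts': array([ 0.0000e+00, -5.6659e+01, -5.8160e+00, -2.7911e+01, -6.9000e-02,
        3.1000e-02,  0.0000e+00]), 'position': array([0.253, 0.598, 0.226]), 'orientation': array([-0.   ,  0.199,  0.98 , -0.001]), 'force': array([-0.063, -0.327, -0.073]), 'wrist_torque': array([ 0.021, -0.009,  0.025]), 'width': np.float64(0.092)} -0.0188
top (np.float64(415.8861691236633), 325.11237275317666, 198.58169654336075, array([[ 0.02751545, -0.98622599,  0.16309873,  0.40708572],
       [-0.9994998 , -0.02459876,  0.01987596,  0.02251229],
       [-0.01559016, -0.16356405, -0.98640952,  1.12805968],
       [ 0.        ,  0.        ,  0.        ,  1.        ]])) 0.0039765625
side (np.float64(457.62667098166963), 325.0714333244624, 199.77390847423035, array([[ 0.95048641, -0.19608978,  0.24108998,  0.30542056],
       [-0.31061639, -0.62353644,  0.71743973, -0.73570154],
       [ 0.00964579, -0.75680321, -0.65357162,  0.80921713],
       [ 0.        ,  0.        ,  0.        ,  1.        ]])) 0.00408984375
```

View pics/top0.png

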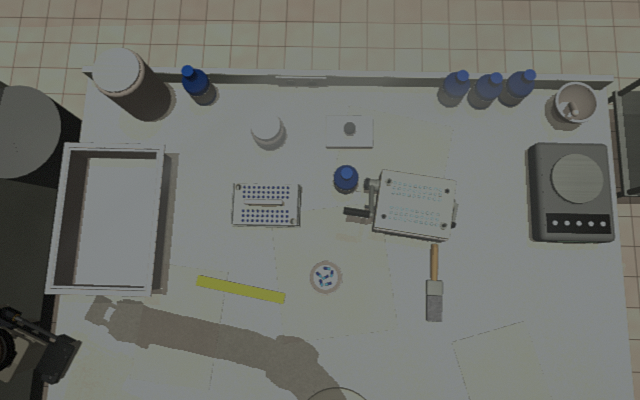

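View pics/side0.png

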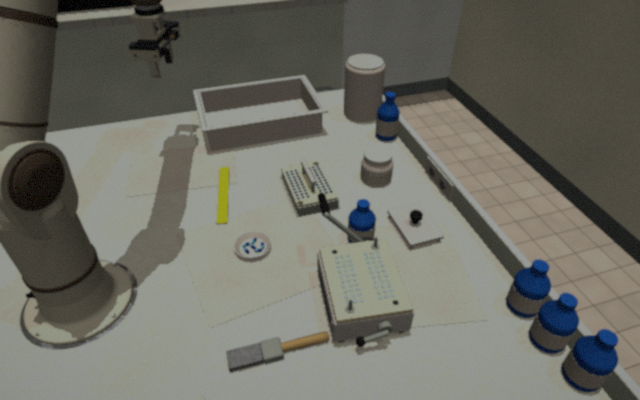

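The top view shows the tray on its stand at about (266,204), the bottle at (346,178), and the filler at (415,205) with its black lever grip at about (356,211). The tamper is at (350,131) and the dish at (325,277). The side view agrees with this.

Run:
```python
from h import *
p=cv2.imread("pics/top0.png"); D=np.load("pics/top0.npy"); C=cloud("top",D)
def rect(m,name,n="top",Cc=C):
    m=cv2.morphologyEx(m.astype(np.uint8),cv2.MORPH_OPEN,np.ones((3,3)))
    k,l,s,c=cv2.connectedComponentsWithStats(m); i=1+np.argmax(s[1:,4]); P=Cc[l==i]
    z=np.median(P[:,2]); rr=cv2.minAreaRect((P[:,:2]*1000).astype(np.float32)); print(name,s[i],"z",z.round(4),"mean",P.mean(0).round(4),"rect",np.round(rr[0],1),np.round(rr[1],1),round(rr[2],2))
x,y,z=C[...,0],C[...,1],C[...,2]
box=lambda a,b,c,d:(x>a)&(x<b)&(y>c)&(y<d)
F=box(.25,.6,-.4,-.05)
rect(F&(z>.075)&(z<.095),"filler")
rect(box(.25,.6,.05,.3)&(z>.025)&(z<.045),"tray/stand")
rect(box(.25,.6,.05,.3)&(z>.062)&(z<.1),"bar")
rect(box(.45,.6,-.1,.05)&(z>.04),"bottle")
hi=F&(z>.1); k,l,s,c=cv2.connectedComponentsWithStats(hi.astype(np.uint8))
for i in range(1,k): print("hi",s[i],C[l==i].mean(0).round(4),C[l==i][:,2].max().round(4))
g=box(.3,.6,-.15,.05)&(z>.12)&(z<.2); rect(g,"grip?")
# caps colour
def blobs(m,a,zz):
    k,l,s,c=cv2.connectedComponentsWithStats(m.astype(np.uint8)); pts=np.array([ray("top",*c[i],zz)[:2] for i in range(1,k) if s[i,4]>=a]); return pts
b,g,rr=[p[...,i].astype(int) for i in range(3)]
m=(b-rr>40)&box(.25,.6,.05,.3)
pts=cv2.findNonZero(m.astype(np.uint8))[:,0]
W=np.array([ray("top",u,v,.036)[:2]*1000 for u,v in pts],np.float32); q=cv2.minAreaRect(W); print("caps rect",q,W.mean(0))
hsv=cv2.cvtColor(p,cv2.COLOR_BGR2HSV); m=(b-rr>8)&F&(z>.07)&(z<.1)
pts=cv2.findNonZero(m.astype(np.uint8))[:,0]
W=np.array([ray("top",u,v,.085)[:2]*1000 for u,v in pts],np.float32); print("bodies",len(W),cv2.minAreaRect(W),W.mean(0))
cv2.imwrite("pics/c1.png",np.hstack([cv2.resize(p[150:260,220:320],None,fx=4,fy=4,interpolation=2)*1,cv2.resize(p[150:260,330:430+0],None,fx=4,fy=4,interpolation=2)]))
```

```text
filler [ 375  193   80   46 3024] z 0.0842 mean [ 0.5487 -0.1856  0.0842] rect [ 555.4 -182.9] [190.1 114.5] 82.36
tray/stand [ 231  192   69   33 1803] z 0.0345 mean [0.5552 0.2059 0.0345] rect [557.5 203.8] [ 85.1 182.2] 0.06
bar [252 199  31   6 156] z 0.0739 mean [0.5694 0.1932 0.0731] rect [569.6 193.2] [77.9 12.7] 88.76
bottle [344 192  30  26 319] z 0.1644 mean [ 0.5466 -0.046   0.1494] rect [564.8 -39.4] [69.5 75.6] 84.38
hi [364 195  10  23 135] [ 0.55   -0.0651  0.1455] 0.1703
hi [444 223   3   4   8] [ 0.5186 -0.2522  0.1088] 0.113
grip? [344 201  30  17 267] z 0.1654 mean [ 0.5399 -0.0412  0.161 ] rect [540.2 -42. ] [39.9 78. ] 19.32
caps rect ((507.5379943847656, 137.21981811523438), (301.27667236328125, 121.208740234375), 53.70100784301758) [506.46564 163.6204 ]
bodies 252 ((565.6116943359375, -183.06607055664062), (127.03105926513672, 82.87605285644531), 82.55269622802734) [ 554.43335 -181.46031]
```

View pics/c1.png

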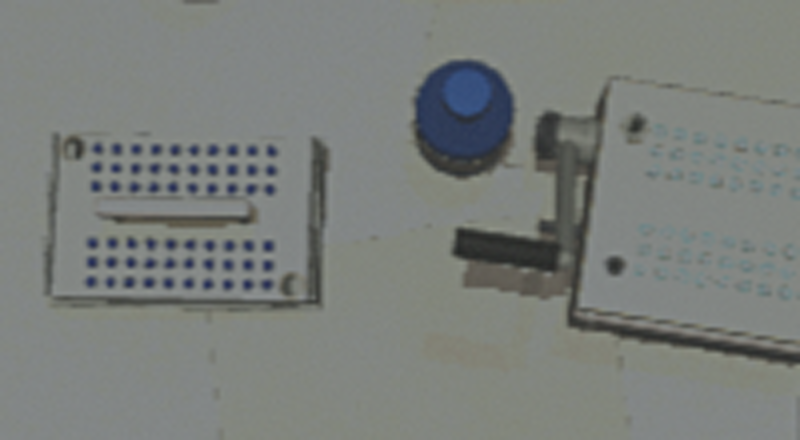

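The crop shows the tray holes at top-left and bottom-right, the bar along y, the lever grip at crop (508,248), and post a at crop (636,124). My region box clipped at x = 0.6, so I'll redo the fits with a wider one.

Run:
```python
from h import *
p=cv2.imread("pics/top0.png"); D=np.load("pics/top0.npy"); C=cloud("top",D)
x,y,z=C[...,0],C[...,1],C[...,2]
box=lambda a,b,c,d:(x>a)&(x<b)&(y>c)&(y<d)
def rect(m,name,zz=None):
    m=m.astype(np.uint8)
    k,l,s,c=cv2.connectedComponentsWithStats(m); i=1+np.argmax(s[1:,4])
    P=C[l==i][:,:2]
    if zz: P=np.array([ray("top",u,v,zz)[:2] for v,u in np.argwhere(l==i)])
    rr=cv2.minAreaRect((P*1000).astype(np.float32)); print(name,s[i],"z",np.median(C[l==i][:,2]).round(4),"mean",P.mean(0).round(4),np.round(rr[0],1),np.round(rr[1],1),round(rr[2],2))
F=box(.3,.75,-.42,-.06)
rect(F&(z>.075)&(z<.095),"filler",.085)
rect(box(.4,.75,.07,.33)&(z>.029)&(z<.05),"tray",.035)
rect(box(.4,.75,.07,.33)&(z>.062)&(z<.1),"bar",.075)
b,g,rr=[p[...,i].astype(int) for i in range(3)]
def bl(m,zz,name):
    k,l,s,c=cv2.connectedComponentsWithStats(m.astype(np.uint8)); 
    P=np.array([ray("top",*c[i],zz)[:2]*1000 for i in range(1,k) if s[i,4]>=2],np.float32); q=cv2.minAreaRect(P); print(name,len(P),np.round(q[0],1),np.round(q[1],1),round(q[2],2),P.mean(0))
bl((b-rr>35)&box(.4,.75,.07,.33)&(z>.02)&(z<.08),.036,"caps")
rect(box(.45,.75,-.1,.02)&(z>.03)&(b-rr>40),"bottle")
m=box(.4,.75,-.13,.03)&(z>.12)&(b-rr<20); rect(m,"lever/grip",.16)
rect((b<40)&(g<40)&(rr<40)&(np.arange(640)[None]>340)&(np.arange(640)[None]<371)&(np.arange(400)[:,None]>204)&(np.arange(400)[:,None]<220),"gripdark",.165)
for n,u,v in(("hole_a",220+74/4,150+148/4),("hole_b",220+290/4,150+284/4)): print(n,ray("top",u,v,.035).round(4))
print("post_a",ray("top",330+636/4,150+124/4,.115).round(4)); print("post b",ray("top",445,225,.115))
for nm,bx in(("tamper",box(.65,.95,-.15,.08)),("tub",box(.65,.95,.1,.3)),("dish",box(.25,.5,-.05,.15))):
  rect(bx&(z>.008),nm); print(z[bx].max())
```

```text
Traceback (most recent call last):
  File "h.py", line 6, in ray
    f,cx,cy,T=cam(n); d=T[:3,:3]@np.array([(u-cx)/f,(v-cy)/f,1]); o=T[:3,3]; return o+d*(z-o[2])/d[2]
              ~~~^^^
  File "h.py", line 4, in cam
    c=r.get_calibration(n); f=200/np.tan(np.radians(c["fovy"])/2); return f,c["cx"],c["cy"],np.array(c["pose"])
ValueError: time passes only in moves, steps and waits
```

```bash
sed -i '1a import functools' h.py; sed -i 's/^def cam/@functools.cache\ndef cam/' h.py
cat > m.py <<'E'
from h import *
p=cv2.imread("pics/top0.png"); D=np.load("pics/top0.npy"); C=cloud("top",D)
x,y,z=C[...,0],C[...,1],C[...,2]
box=lambda a,b,c,d:(x>a)&(x<b)&(y>c)&(y<d)
def rect(m,name,zz=None):
    k,l,s,c=cv2.connectedComponentsWithStats(m.astype(np.uint8)); i=1+np.argmax(s[1:,4])
    P=C[l==i][:,:2]
    if zz: P=np.array([ray("top",u,v,zz)[:2] for v,u in np.argwhere(l==i)])
    rr=cv2.minAreaRect((P*1000).astype(np.float32)); print(name,s[i],"z",np.median(C[l==i][:,2]).round(4),"mean",P.mean(0).round(4),np.round(rr[0],1),np.round(rr[1],1),round(rr[2],2))
F=box(.3,.75,-.42,-.06)
rect(F&(z>.075)&(z<.095),"filler",.085)
rect(box(.4,.75,.07,.33)&(z>.029)&(z<.05),"tray",.035)
rect(box(.4,.75,.07,.33)&(z>.062)&(z<.1),"bar",.075)
b,g,rr=[p[...,i].astype(int) for i in range(3)]
def bl(m,zz,name):
    k,l,s,c=cv2.connectedComponentsWithStats(m.astype(np.uint8)); 
    P=np.array([ray("top",*c[i],zz)[:2]*1000 for i in range(1,k) if s[i,4]>=2],np.float32); q=cv2.minAreaRect(P); print(name,len(P),np.round(q[0],1),np.round(q[1],1),round(q[2],2),P.mean(0))
bl((b-rr>35)&box(.4,.75,.07,.33)&(z>.02)&(z<.08),.036,"caps")
rect(box(.45,.75,-.1,.02)&(z>.03)&(b-rr>40),"bottle")
rect(box(.4,.75,-.13,.03)&(z>.12)&(b-rr<20),"lever/grip",.16)
U,V=np.meshgrid(np.arange(640),np.arange(400))
rect((b<50)&(g<50)&(rr<50)&(U>340)&(U<371)&(V>204)&(V<220),"gripdark",.165)
for n,u,v in(("hole_a",220+74/4,150+148/4),("hole_b",220+290/4,150+284/4)): print(n,ray("top",u,v,.035).round(4))
print("post_a",ray("top",330+636/4,150+124/4,.115).round(4)); print("post b",ray("top",445,225,.115))
for nm,bx in(("tamper",box(.65,.95,-.15,.08)),("tub",box(.65,.95,.1,.3)),("dish",box(.25,.5,-.05,.15))):
  rect(bx&(z>.008),nm); print(z[bx].max())
E
python3 m.py
```

```text
filler [ 374  170   82   69 4389] z 0.0842 mean [ 0.572  -0.1847] [ 572.8 -184.6] [190.  150.4] 82.41
tray [ 231  183   69   42 2379] z 0.0347 mean [0.5691 0.2033] [569.9 202.9] [110.5 181. ] 0.25
bar [244 199  39   6 196] z 0.0735 mean [0.5692 0.2029] [569.6 203.2] [13.  98.2] 1.43
caps 22 [569.4 204.9] [ 91.5 117.4] 1.4 [563.8946  201.55806]
bottle [335 166  18  21 183] z 0.1155 mean [ 0.6414 -0.0016] [643.8  -1.7] [40.1 51.2] 37.12
lever/grip [343 200  31  18 273] z 0.1654 mean [ 0.5398 -0.0415] [538.8 -38.4] [37.2 74.9] 15.61
gripdark [344 211  25   6  51] z 0.1663 mean [ 0.5322 -0.0287] [531.5 -30.8] [57.   6.5] 80.73
hole_a [0.6135 0.278  0.035 ]
hole_b [0.5256 0.1291 0.035 ]
post_a [ 0.6287 -0.3608  0.115 ]
post b [ 0.51674195 -0.25047092  0.115     ]
tamper [ 326  116   47   32 1501] z 0.0214 mean [ 0.7793 -0.0161] [781.3 -16.4] [ 89.5 128.3] 1.4
0.11965267206357622
tub [ 236   68   73   18 1096] z 0.054 mean [0.9276 0.1972] [929.7 200.1] [ 30.1 199.4] 0.04
0.09057546945617578
dish [309 260  34  35 299] z 0.0131 mean [0.3815 0.039 ] [382.3  38.3] [86.9 87. ] 46.95
1.1280596818928694
```

```bash
cat > g.py <<'E'
# usage: g.py x y z yaw_of_tool_y_deg : turn (10 deg units) first, then shift in tool axes
import sys; from h import *; from scipy.spatial.transform import Rotation as R
x,y,z,a=map(float,sys.argv[1:5]); o=r.get_obs(); a=np.radians(a)
q=o["orientation"]; Rc=R.from_quat([q[1],q[2],q[3],q[0]])
ty=np.array([np.cos(a),np.sin(a),0]); tz=np.array([0,0,-1.]); Rt=R.from_matrix(np.stack([np.cross(ty,tz),ty,tz],1))
d=(np.array([x,y,z])-o["position"])*1000
print("t",round(o["t"],2),"tcp",o["position"].round(4),"F",o["force"].round(1),"w",round(o["width"],3),"q",o["qpos"].round(2))
print("turn",((Rc.inv()*Rt).as_rotvec(degrees=True)/10).round(2),"then shift",(Rt.inv().apply(d)).round(1),"now-frame",(Rc.inv().apply(d)).round(1))
E
python3 g.py .537 -.031 .24 82.4
python3 - <<'E'
from h import *
print(ray("top",389,181,.115), proj("top",(.6183,-.1162,.115)), proj("side",(.6272,-.1162,.115)))
E
```

```text
t 0.1 tcp [0.2528 0.5982 0.2258] F [ 0.5  0.2 -0.4] w 0.092 q [-0.91  0.5  -0.43  1.55  0.22  1.14 -0.21]
turn [-0.01 -0.   -1.53] then shift [-364.9 -586.1  -14.2] now-frame [-506.7 -469.   -13.4]
[ 0.62273954 -0.11432322  0.115     ] (np.float64(389.75459653736584), np.float64(182.77182818755125)) (np.float64(375.1245135635352), np.float64(235.42073384965403))
```

```bash
python3 -m creep '[[[0,0,-14],[0,0,-0.77],0],[[0,0,0],[0,0,-0.76],0],[[-30,-49,0],[0,0,0],0],[[-30,-49,0],[0,0,0],0],[[-30,-49,0],[0,0,0],0],[[-30,-49,0],[0,0,0],0],[[-30,-49,0],[0,0,0],0],[[-30,-49,0],[0,0,0],0]]' 20; python3 g.py .537 -.031 .24 82.4
```

```text
t: 1.1
position: [0.3929, 0.2815, 0.2405]
orientation: [-0.0, 0.066, 0.998, -0.0]
force: [0.3, 1.1, -0.6]
width: 0.0167
t 1.1 tcp [0.3929 0.2815 0.2405] F [ 0.3  1.1 -0.6] w 0.017 q [-0.32  0.18 -0.4   1.94  0.08  1.04  0.69]
turn [-0. -0. -0.] then shift [-184.2 -290.7    0.5] now-frame [-184.2 -290.6    0.6]
```

```bash
python3 -m creep '[[[-31,-49,0],[0,0,0],0],[[-31,-49,0],[0,0,0],0],[[-31,-48,0],[0,0,0],0],[[-31,-48,0],[0,0,0],0],[[-30,-48,0],[0,0,0],0],[[-30,-48,0],[0,0,0],0],[[0,0,0],[0,0,0],0],[[0,0,0],[0,0,0],0]]' 20; python3 g.py .537 -.031 .18 82.4
python3 - <<'E'
from h import *
a=[]
for n in("top","side"):
    p,D=r.grab_frame(n); cv2.imwrite(f"pics/{n}1.png",p); np.save(f"pics/{n}1.npy",D)
    a.append(cv2.resize(p[130:270,320:480] if n=="top" else p[170:310,290:450],None,fx=2.5,fy=2.5,interpolation=2))
cv2.imwrite("pics/v1.png",np.hstack(a))
E
```

```text
t: 2.1
position: [0.5359, -0.0278, 0.2402]
orientation: [-0.001, 0.066, 0.998, 0.0]
force: [0.4, 0.4, 0.2]
width: 0.0004
t 2.1 tcp [ 0.5359 -0.0278  0.2402] F [0.4 0.4 0.2] w 0.0 q [ 0.13  0.26 -0.15  1.83  0.04  1.06  1.4 ]
turn [ 0.   -0.01 -0.  ] then shift [-1.5 -3.1 60.2] now-frame [-1.6 -3.1 60.2]
```

View pics/v1.png

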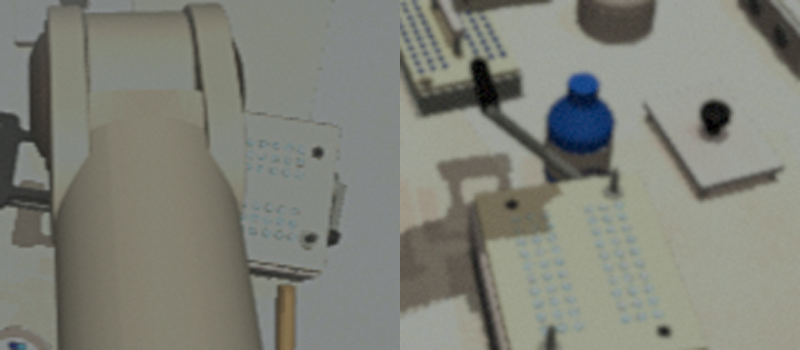

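```bash
python3 -m creep '[[[-2,-3,33],[0,0,0],0],[[0,0,33],[0,0,0],0],[[8.5,0,8],[0,0,0],0],[[8.5,0,8.5],[0,0,0],0],[[7,0,9],[0,0,0],0],[[7,0,10],[0,0,0],0]]'; python3 g.py .484 -.0245 .067 82.4
python3 - <<'E'
from h import *
print(proj("side",(.537,-.031,.16)),"measured 323 204")
p,D=r.grab_frame("side"); cv2.imwrite("pics/s2.png",p)
cv2.imwrite("pics/v2.png",cv2.resize(p[120:320,240:450],None,fx=2.5,fy=2.5,interpolation=2))
E
```

```text
t: 2.95
position: [0.5053, -0.0257, 0.1402]
orientation: [-0.001, 0.066, 0.998, 0.0]
force: [-7.9, 4.1, 10.3]
width: 0.0007
t 2.95 tcp [ 0.5053 -0.0257  0.1402] F [-7.9  4.1 10.3] w 0.001 q [ 0.12  0.33 -0.14  1.99  0.06  0.83  1.38]
turn [ 0.   -0.01  0.01] then shift [21.2 -1.6 73.2] now-frame [21.1 -1.6 73.3]
(np.float64(322.73114597317164), np.float64(202.7972093949327)) measured 323 204
```

View pics/v2.png

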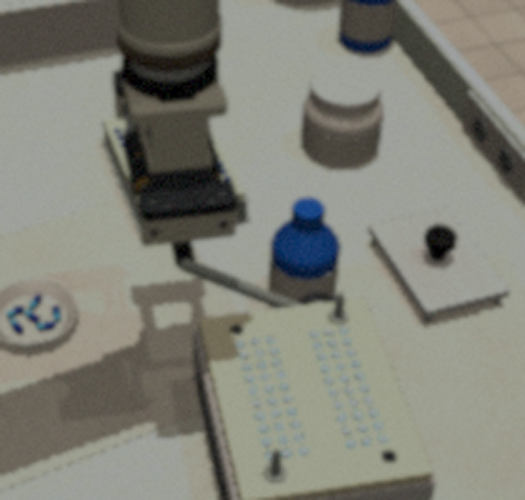

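The side crop shows the gripper tip on the black grip at about (183,250), and the lever is already partly down. The bottle is clear. I'll keep following the arc.

```bash
python3 -m creep '[[[3,-1,10],[0,0,0],0],[[4,0,10],[0,0,0],0],[[4,0,10],[0,0,0],0],[[3,0,11],[0,0,0],0],[[3,0,11],[0,0,0],0],[[2,0,11],[0,0,0],0],[[0,0,0],[0,0,0],0]]'; python3 g.py .484 -.0245 .067 82.4
```

```text
t: 3.88
position: [0.4852, -0.0251, 0.0761]
orientation: [-0.003, 0.066, 0.998, -0.0]
force: [-5.9, 1.2, 8.1]
width: 0.0003
t 3.88 tcp [ 0.4852 -0.0251  0.0761] F [-5.9  1.2  8.1] w 0.0 q [ 0.11  0.41 -0.14  2.07  0.09  0.67  1.36]
turn [-0.   -0.03  0.  ] then shift [1.2 0.4 9.1] now-frame [1.2 0.4 9.1]
```

```bash
python3 -m creep '[[[1,0,6],[0,0,0],0],[[0,0,4],[0,0,0],0],[[0,0,2],[0,0,0],0],[[0,0,0],[0,0,0],0]]'; python3 g.py .484 -.0245 .067 82.4
```

```text
t: 4.38
position: [0.4844, -0.025, 0.0659]
orientation: [-0.002, 0.066, 0.998, -0.0]
force: [-11.2, 1.1, 22.6]
width: 0.0004
t 4.38 tcp [ 0.4844 -0.025   0.0659] F [-11.2   1.1  22.6] w 0.0 q [ 0.11  0.42 -0.13  2.08  0.09  0.65  1.35]
turn [-0.   -0.03  0.  ] then shift [ 0.5  0.5 -1.1] now-frame [ 0.5  0.5 -1.1]
```

```bash
python3 -m creep '[[[0,0,0],[0,0,0],0],[[-3,0,-22],[0,0,0],0],[[-8,0,-25],[0,0,0],0],[[-10,0,-30],[0,0,0],0],[[-8,0,-45],[0,0,0],0],[[0,0,-50],[0,0,0],0],[[0,60,0],[0,0,0],0.5],[[0,60,0],[0,0,0],0.5]]'
python3 g.py .57 .203 .25 1.4
python3 - <<'E'
from h import *
a=[]
for n in("top","side"):
    p,D=r.grab_frame(n); cv2.imwrite(f"pics/{n}3.png",p); np.save(f"pics/{n}3.npy",D)
    a.append(cv2.resize(p[130:270,320:480] if n=="top" else p[170:310,290:450],None,fx=2.5,fy=2.5,interpolation=2))
cv2.imwrite("pics/v3.png",np.hstack(a))
E
```

```text
t: 5.38
position: [0.5323, 0.09, 0.2382]
orientation: [0.002, 0.068, 0.998, 0.0]
force: [1.4, -0.5, 0.1]
width: 0.016
t 5.38 tcp [0.5323 0.09   0.2382] F [ 1.4 -0.5  0.1] w 0.016 q [-0.03  0.27 -0.22  1.82  0.07  1.05  1.16]
turn [0.01 0.01 8.08] then shift [112.   40.4 -11.8] now-frame [-22.1 117.  -11.7]
```

View pics/v3.png

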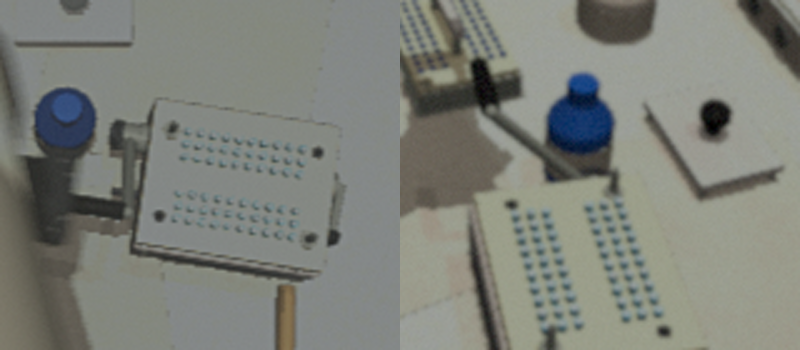

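The bodies now stand up and the lever grip is back at its rest pixel, crop (483,85). Next I'll measure the grids precisely, then head to the tray.

```bash
python3 -m creep '[[[0,0,0],[0,0,-0.99],0.5],[[0,0,0],[0,0,-0.99],0.5],[[0,0,0],[0,0,-0.99],0.5],[[0,0,0],[0,0,-0.99],0.5],[[0,0,0],[0,0,-0.99],0.5],[[0,0,0],[0,0,-0.99],0.5],[[0,0,0],[0,0,-0.99],0.5],[[0,0,0],[0,0,-0.99],0.5]]'
cat > m2.py <<'E'
from h import *
def grid(n,f,which):
    p=cv2.imread(f"pics/{f}.png").astype(int); D=np.load(f"pics/{f}.npy"); C=cloud(n,D); x,y,z=C[...,0],C[...,1],C[...,2]; b,rr=p[...,0],p[...,2]
    if which=="caps": reg=(x>.48)&(x<.66)&(y>.1)&(y<.3)&(z>.025)&(z<.06); zz=.036
    else: reg=(x>.48)&(x<.66)&(y>-.29)&(y<-.08)&(z>.078)&(z<.105); zz=.0905
    d=np.where(reg,b-rr,0).astype(np.float32); big=cv2.resize(d,None,fx=4,fy=4,interpolation=2)
    for th in (.35,.5):
        k,l,s,c=cv2.connectedComponentsWithStats((big>th*np.percentile(big[big>5],97)).astype(np.uint8))
        P=np.array([ray(n,(c[i][0]+.5)/4-.5,(c[i][1]+.5)/4-.5,zz)[:2]*1000 for i in range(1,k) if s[i,4]>=16],np.float32)
        q=cv2.minAreaRect(P); print(n,which,len(P),np.round(q[0],1),np.round(q[1],1),round(q[2],2),"mean",P.mean(0).round(1))
for f in("top3","side3"):
    n=f[:-1]; grid(n,f,"bodies")
for f in("top0","side0"):
    grid(f[:-1],f,"caps")
print([ray("top",320+172/2.5,130+127/2.5,.115).round(4),ray("top",320+310/2.5,130+238/2.5,.115).round(4)])
print([ray("side",290+214/2.5,170+170/2.5,.115).round(4),ray("side",290+150/2.5,170+328/2.5,.115).round(4)])
E
python3 m2.py; python3 g.py .57 .203 .25 181.4
```

```text
t: 6.48
position: [0.5313, 0.0892, 0.2366]
orientation: [-0.0, -0.587, 0.809, -0.0]
force: [-0.5, -0.3, -0.5]
width: 0.0461
top bodies 63 [ 573.2 -184.9] [119.3  97.2] 81.86 mean [ 573.  -184.6]
top bodies 65 [ 574.3 -184.6] [119.7  93.7] 81.38 mean [ 574.3 -183.8]
side bodies 27 [ 572.2 -189.5] [116.1  90.6] 81.97 mean [ 576.6 -194. ]
side bodies 45 [ 572.1 -190.1] [117.   90.8] 82.1 mean [ 573.5 -195. ]
top caps 60 [570.3 204.5] [ 90.7 117.5] 0.42 mean [570.2 204.5]
top caps 60 [570.3 204.7] [ 90.7 117.5] 0.5 mean [570.2 204.5]
side caps 43 [570.2 200.9] [ 90.4 117.2] 0.58 mean [566.9 193.2]
side caps 42 [570.4 199.6] [ 90.5 115.3] 0.24 mean [564.6 189. ]
[array([ 0.6232, -0.1138,  0.115 ]), array([ 0.5162, -0.248 ,  0.115 ])]
[array([ 0.6252, -0.1236,  0.115 ]), array([ 0.5164, -0.2601,  0.115 ])]
t 6.47 tcp [0.5313 0.0892 0.2366] F [-0.5 -0.3 -0.5] w 0.046 q [ 0.15  0.29 -0.43  1.82  0.14  1.06  2.49]
turn [-0.   -0.   -1.94] then shift [-112.8  -41.5  -13.4] now-frame [-120.2   -1.6  -13.5]
```

Joint 7 turns the other way from what I assumed, so I'll turn back to the equivalent grasp half a turn away.

```bash
python3 -m creep '[[[0,0,0],[0,0,1],0.6],[[0,0,0],[0,0,1],0.6],[[0,0,0],[0,0,1],0.6],[[0,0,0],[0,0,1],0.6],[[0,0,0],[0,0,1],0.6],[[0,0,0],[0,0,1],0.6],[[0,0,0],[0,0,1],0.6],[[0,0,0],[0,0,1],0.6]]'
python3 -m creep '[[[0,0,0],[0,0,1],0.6],[[0,0,0],[0,0,1],0.6],[[0,0,0],[0,0,1],0.6],[[0,0,0],[0,0,1],0.6],[[0,0,0],[0,0,1],0.6],[[0,0,0],[0,0,1],0.6],[[0,0,0],[0,0,1],0.6],[[0,0,0],[0,0,1],0.6]]'
python3 g.py .570 .203 .13 0.5
```

```text
t: 7.48
position: [0.5312, 0.0893, 0.2366]
orientation: [-0.0, 0.076, 0.997, -0.0]
force: [0.5, 0.6, -0.7]
width: 0.0548
t: 8.48
position: [0.5313, 0.0893, 0.2367]
orientation: [-0.0, 0.699, 0.715, 0.0]
force: [0.3, 0.4, -0.2]
width: 0.0553
t 8.47 tcp [0.5313 0.0893 0.2367] F [ 0.3  0.4 -0.2] w 0.055 q [-0.21  0.26 -0.01  1.83  0.    1.05 -0.2 ]
turn [-0.   -0.    0.08] then shift [113.3  39.7 106.7] now-frame [112.7  41.3 106.7]
```

```bash
python3 -m creep '[[[38,13,0],[0,0,0.08],0.6],[[38,13,0],[0,0,0],0.6],[[37,13,0],[0,0,0],0.6],[[0,0,50],[0,0,0],0.6],[[0,0,50],[0,0,0],0.6],[[0,0,0],[0,0,0],0.6]]'
python3 g.py .570 .203 .048 0.5
python3 - <<'E'
from h import *
p,D=r.grab_frame("side"); cv2.imwrite("pics/v4.png",cv2.resize(p[100:260,230:410],None,fx=3,fy=3,interpolation=2))
E
```

```text
t: 9.22
position: [0.5648, 0.2017, 0.1327]
orientation: [-0.002, 0.702, 0.712, -0.004]
force: [0.7, -0.7, 1.3]
width: 0.055
t 9.22 tcp [0.5648 0.2017 0.1327] F [ 0.7 -0.7  1.3] w 0.055 q [-0.35  0.49 -0.05  1.76  0.03  0.9  -0.4 ]
turn [-0.05  0.02  0.03] then shift [ 1.3  5.2 84.7] now-frame [ 1.5  5.9 84.6]
```

View pics/v4.png

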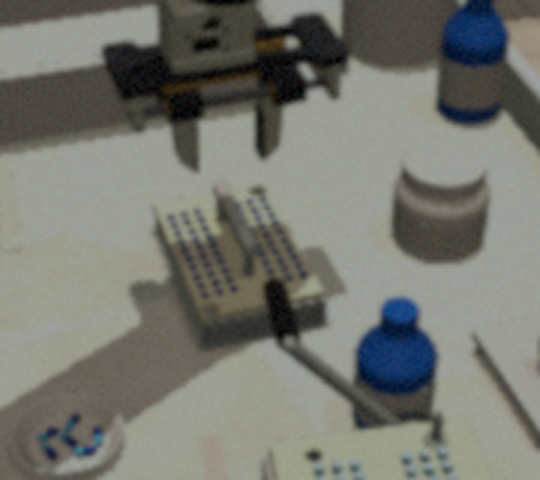

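The fingers, at crop (185,160) and (265,150), straddle the handle bar at (237,215). I'll go down.

```bash
python3 -m creep '[[[1,5,20],[0,0,0.03],0.6],[[0,0,30],[0,0,0],0.6],[[0,0,25],[0,0,0],0.6],[[0,0,0],[0,0,0],0.6],[[0,0,0],[0,0,0],0.6]]'
python3 g.py .570 .203 .048 0.5
```

```text
t: 9.9
position: [0.5753, 0.2046, 0.0628]
orientation: [0.001, 0.704, 0.71, 0.001]
force: [-0.3, -0.1, -0.7]
width: 0.0549
t 9.9 tcp [0.5753 0.2046 0.0628] F [-0.3 -0.1 -0.7] w 0.055 q [-0.35  0.59 -0.05  1.78  0.04  0.76 -0.41]
turn [ 0.01 -0.01 -0.  ] then shift [-1.5 -5.3 14.8] now-frame [-1.5 -5.4 14.8]
```

```bash
python3 -m creep '[[[-1.5,-5,8],[0,0,0],0.6],[[0,0,7],[0,0,0],0.6],[[0,0,0],[0,0,0],0.6],[[0,0,0],[0,0,0],0.6]]'
python3 g.py .570 .203 .048 0.5
```

```text
t: 10.4
position: [0.569, 0.2026, 0.0462]
orientation: [-0.0, 0.704, 0.71, 0.0]
force: [0.4, 0.5, 0.6]
width: 0.0548
t 10.4 tcp [0.569  0.2026 0.0462] F [0.4 0.5 0.6] w 0.055 q [-0.35  0.61 -0.05  1.8   0.04  0.73 -0.41]
turn [ 0. -0. -0.] then shift [ 0.4  1.  -1.8] now-frame [ 0.4  1.  -1.8]
```

```bash
python3 -m creep '[[[0,0,-1],[0,0,0],0],[[0,0,0],[0,0,0],0],[[0,0,0],[0,0,0],0],[[0,0,0],[0,0,0],0],[[0,0,0],[0,0,0],0],[[0,0,0],[0,0,0],0],[[0,0,0],[0,0,0],0]]' 45
python3 g.py .570 .203 .048 0.5
```

```text
t: 11.28
position: [0.5692, 0.2026, 0.0473]
orientation: [0.0, 0.704, 0.71, 0.0]
force: [2.0, 0.4, -1.0]
width: 0.0117
t 11.28 tcp [0.5692 0.2026 0.0473] F [ 2.   0.4 -1. ] w 0.012 q [-0.35  0.61 -0.05  1.8   0.04  0.73 -0.41]
turn [ 0. -0. -0.] then shift [ 0.4  0.8 -0.7] now-frame [ 0.4  0.8 -0.7]
```

Gripped: the opening is 11.7 mm on the 12 mm bar. I'll lift and check.

```bash
python3 -m creep '[[[0,0,-10],[0,0,0],0],[[0,0,-25],[0,0,0],0],[[0,0,-40],[0,0,0],0],[[0,0,-50],[0,0,0],0],[[0,0,-50],[0,0,0],0],[[0,0,-33],[0,0,0],0],[[0,0,0],[0,0,0],0],[[0,0,0],[0,0,0],0]]'
python3 g.py .572 -.187 .255 -7.9
python3 - <<'E'
from h import *
print(r.get_obs()["wrist_torque"].round(3))
p,D=r.grab_frame("side"); cv2.imwrite("pics/v5.png",cv2.resize(p[40:260,210:430],None,fx=2.5,fy=2.5,interpolation=2))
E
```

```text
t: 12.28
position: [0.5678, 0.2022, 0.2541]
orientation: [-0.0, 0.704, 0.71, -0.001]
force: [-0.4, -0.2, -1.8]
width: 0.0115
t 12.28 tcp [0.5678 0.2022 0.2541] F [-0.4 -0.2 -1.8] w 0.012 q [-0.35  0.36 -0.05  1.65  0.02  1.13 -0.39]
turn [-0.01  0.01  0.84] then shift [-384.9   57.6   -0.9] now-frame [-389.2    0.8   -0.6]
[-0.08   0.04   0.034]
```

View pics/v5.png

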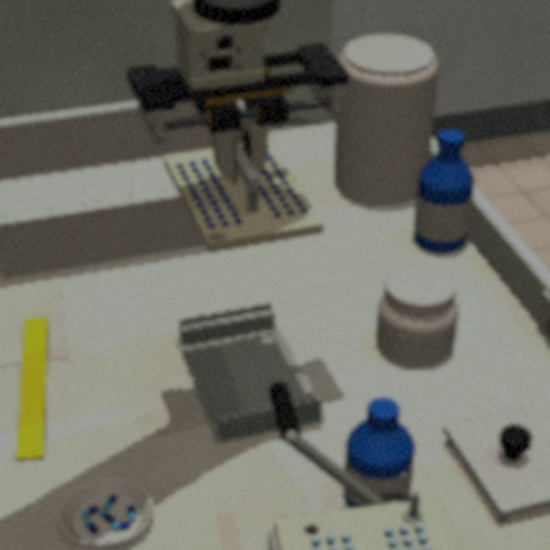

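The tray hangs level from the gripper and the stand is empty. I'll carry it across.

```bash
python3 -m creep '[[[0,0,0],[0,0,0.42],0],[[0,0,0],[0,0,0.42],0],[[-20,3,0],[0,0,0],0],[[-35,5,0],[0,0,0],0],[[-40,6,0],[0,0,0],0],[[-40,6,0],[0,0,0],0],[[-40,6,0],[0,0,0],0],[[-40,6,0],[0,0,0],0]]'
python3 -m creep '[[[-40,6,0],[0,0,0],0],[[-40,6,0],[0,0,0],0],[[-40,6,0],[0,0,0],0],[[-30,4,0],[0,0,0],0],[[-20,3,0],[0,0,0],0],[[0,0,0],[0,0,0],0],[[0,0,0],[0,0,0],0],[[0,0,0],[0,0,0],0]]'
python3 g.py .572 -.187 .178 -7.9
```

```text
t: 13.32
position: [0.5698, -0.018, 0.2542]
orientation: [-0.0, 0.754, 0.657, -0.001]
force: [-0.1, 0.3, -2.3]
width: 0.0118
t: 14.32
position: [0.5727, -0.1846, 0.2551]
orientation: [-0.0, 0.753, 0.658, 0.0]
force: [1.1, -0.2, -2.4]
width: 0.0116
t 14.32 tcp [ 0.5727 -0.1846  0.2551] F [ 1.1 -0.2 -2.4] w 0.012 q [ 0.15  0.36  0.15  1.66 -0.06  1.13  0.18]
turn [-0.   -0.01  0.02] then shift [-2.4 -0.4 77.1] now-frame [-2.5 -0.4 77.1]
```

```bash
python3 -m creep '[[[-2.5,0,20],[0,0,0.02],0],[[0,0,30],[0,0,0],0],[[0,0,27],[0,0,0],0],[[0,0,10],[0,0,0],0],[[0,0,0],[0,0,0],0],[[0,0,0],[0,0,0],0],[[0,0,0],[0,0,0],0]]'
python3 g.py .572 -.187 .147 -7.9
python3 - <<'E'
from h import *
a=[]
for n in("top","side"):
    p,D=r.grab_frame(n); cv2.imwrite(f"pics/{n}6.png",p); np.save(f"pics/{n}6.npy",D)
    a.append(cv2.resize(p[150:270,350:480] if n=="top" else p[190:340,290:420+0],None,fx=3,fy=3,interpolation=2))
h=max(i.shape[0] for i in a); a=[cv2.copyMakeBorder(i,0,h-i.shape[0],0,0,0) for i in a]
cv2.imwrite("pics/v6.png",np.hstack(a))
E
```

```text
t: 15.2
position: [0.5729, -0.1893, 0.1695]
orientation: [0.001, 0.755, 0.655, 0.001]
force: [-0.6, -0.2, -2.8]
width: 0.0117
t 15.2 tcp [ 0.5729 -0.1893  0.1695] F [-0.6 -0.2 -2.8] w 0.012 q [ 0.17  0.44  0.14  1.74 -0.07  0.96  0.19]
turn [ 0.01  0.   -0.02] then shift [ 2.1 -1.2 22.5] now-frame [ 2.1 -1.3 22.5]
```

View pics/v6.png

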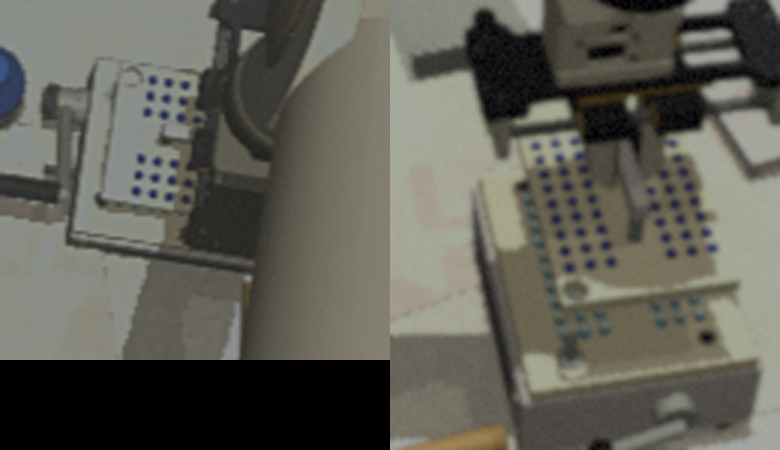

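The top crop shows hole a at (131,76), and the side crop shows hole b at (575,291) with post b's tip below it at about (569,340). I'll compare hole and post within each camera.

Run:
```python
from h import *
ha=ray("top",350+131/3,150+76/3,.157); hb=ray("side",290+185/3,190+291/3,.157)
print(ha.round(4),"post a top (.6232,-.1138)",hb.round(4),"post b side (.5164,-.2601)", ray("side",290+179/3,190+340/3,.115).round(4))
# caps grid (side, top) at plate-top height, visible ones
for n in("top","side"):
    p=cv2.imread(f"pics/{n}6.png").astype(int); D=np.load(f"pics/{n}6.npy"); C=cloud(n,D)
    reg=(C[...,2]>.14)&(C[...,2]<.18)&(C[...,0]>.48)&(C[...,0]<.68)&(C[...,1]>-.3)&(C[...,1]<-.08)
    pl=reg&(p.min(2)>90); P=C[reg]; A=np.c_[P,np.ones(len(P))]
    from numpy.linalg import lstsq
    s=np.ones(len(P),bool)
    for _ in range(4):
        k=lstsq(np.c_[P[s][:,:2]-[.572,-.187],np.ones(s.sum())],P[s][:,2],rcond=None)[0]; e=P[:,2]-np.c_[P[:,:2]-[.572,-.187],np.ones(len(P))]@k; s=abs(e)<.003
    print(n,"plane slope",k.round(3),s.sum())
```

```text
[ 0.6279 -0.1197  0.157 ] post a top (.6232,-.1138) [ 0.5173 -0.2608  0.157 ] post b side (.5164,-.2601) [ 0.5141 -0.2644  0.115 ]
top plane slope [ 0.004 -0.011  0.157] 1057
side plane slope [0.003 0.002 0.156] 2515
```

```bash
python3 -m creep '[[[-2.5,1,10],[0,0,0],0],[[0,0,10],[0,0,0],0],[[0,0,0],[0,0,0],0],[[0,0,0],[0,0,0],0],[[0,0,0],[0,0,0],0]]'
python3 g.py .5727 -.1867 .147 -7.9
python3 - <<'E'
from h import *
D=np.load("pics/top3.npy");Ds=np.load("pics/side3.npy")
for n,d in(("top",D),("side",Ds)):
    C=cloud(n,d)
    for c in((.628,-.117),(.518,-.253)):
        m=(np.hypot(C[...,0]-c[0],C[...,1]-c[1])<.018)&(C[...,2]>.098)&(C[...,2]<.125); print(n,m.sum(),C[m].mean(0).round(4) if m.any() else "", C[m][:,2].max().round(4) if m.any() else "")
E
```

```text
t: 15.92
position: [0.5729, -0.1917, 0.1484]
orientation: [0.0, 0.755, 0.655, 0.0]
force: [-0.0, -0.3, -1.4]
width: 0.0121
t 15.93 tcp [ 0.5729 -0.1917  0.1484] F [-0.  -0.3 -1.4] w 0.012 q [ 0.17  0.47  0.14  1.76 -0.08  0.92  0.2 ]
turn [ 0.    0.   -0.02] then shift [ 5.  -0.9  1.4] now-frame [ 5.  -1.   1.4]
top 10 [ 0.627  -0.1167  0.1069] 0.1149
top 10 [ 0.5186 -0.2521  0.1064] 0.1164
side 18 [ 0.6283 -0.1205  0.1066] 0.1154
side 23 [ 0.5188 -0.2575  0.1066] 0.1153
```

The depth points on the post tips agree with the grid estimate. I shifted the wrong way along tool x, so I'll correct that.

```bash
python3 -m creep '[[[3,-0.5,1],[0,0,-0.02],0],[[2,0,0],[0,0,0],0],[[0,0,0],[0,0,0],0],[[0,0,0],[0,0,0],0],[[0,0,0],[0,0,0],0]]'
python3 g.py .5727 -.1867 .147 -7.9
python3 - <<'E'
from h import *
a=[]
for n in("top","side"):
    p,D=r.grab_frame(n); cv2.imwrite(f"pics/{n}7.png",p); np.save(f"pics/{n}7.npy",D)
    a.append(cv2.resize(p[155:245,360:450] if n=="top" else p[220:320,320:410],None,fx=4,fy=4,interpolation=2))
h=max(i.shape[0] for i in a); a=[cv2.copyMakeBorder(i,0,h-i.shape[0],0,0,0) for i in a]
cv2.imwrite("pics/v7.png",np.hstack(a))
E
```

```text
t: 16.55
position: [0.5729, -0.1868, 0.1473]
orientation: [0.0, 0.754, 0.657, 0.0]
force: [0.8, 0.3, -2.7]
width: 0.0114
t 16.55 tcp [ 0.5729 -0.1868  0.1473] F [ 0.8  0.3 -2.7] w 0.011 q [ 0.17  0.47  0.14  1.76 -0.08  0.92  0.2 ]
turn [ 0.  0. -0.] then shift [ 0.  -0.2  0.3] now-frame [ 0.  -0.2  0.3]
```

View pics/v7.png

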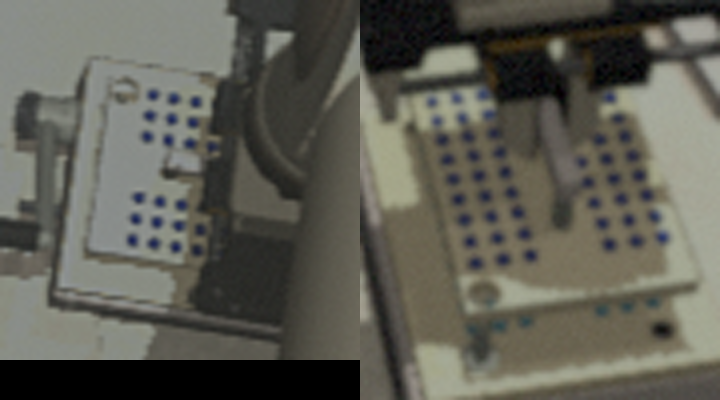

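Hole a is at (124,91) in the top crop. Hole b is at (484,292) in the side crop, with post b just under the plate edge at (481,335).

Run:
```python
from h import *
for n in("top","side"):
    D=np.load(f"pics/{n}7.npy"); C=cloud(n,D); P=C[(C[...,2]>.125)&(C[...,2]<.145)&(C[...,0]>.49)&(C[...,0]<.66)&(C[...,1]>-.29)&(C[...,1]<-.09)]
    k=np.linalg.lstsq(np.c_[P[:,:2]-[.5727,-.1867],np.ones(len(P))],P[:,2],rcond=None)[0]; print(n,len(P),"plane",k.round(4))
ha=ray("top",391-.4,177.75-.4,.135); hb=ray("side",351-.4,293-.4,.135)
print("hole a top",ha.round(4),"post a top .627 -.1167"); print("hole b side",hb.round(4),"post b side .5188 -.2575")
# cap grid in the side view vs pre-grasp
ps=cv2.imread("pics/side7.png").astype(int); pt=cv2.imread("pics/top7.png").astype(int)
for n,p in(("side",ps),("top",pt)):
    big=cv2.resize((p[...,0]-p[...,2]).astype(np.float32),None,fx=4,fy=4,interpolation=2); k,l,s,c=cv2.connectedComponentsWithStats((big>35).astype(np.uint8))
    Q=np.array([ray(n,(c[i][0]+.5)/4-.5,(c[i][1]+.5)/4-.5,.136)[:2] for i in range(1,k) if 16<=s[i,4]<300])
    Rm=np.array([[np.cos(-.138),-np.sin(-.138)],[np.sin(-.138),np.cos(-.138)]]); q=(Q-[.5727,-.1867])@Rm*1000; q=q[(abs(q[:,0])<55)&(abs(q[:,1])<75)]
    print(n,len(q)); print(q[np.lexsort((q[:,1],q[:,0].round(-1)))].round(1).tolist())
```

```text
top 1178 plane [ 0.0002 -0.0133  0.1351]
side 2737 plane [0.0087 0.0101 0.1343]
hole a top [ 0.6277 -0.1155  0.135 ] post a top .627 -.1167
hole b side [ 0.518  -0.2562  0.135 ] post b side .5188 -.2575
side 3
[[-18.2, 44.6], [44.8, -60.0], [44.8, 31.5]]
top 18
[[-45.0, 34.3], [-45.1, 47.7], [-45.2, 60.5], [-32.1, 34.5], [-32.0, 47.6], [-31.9, 60.3], [-19.3, 34.6], [-19.3, 47.5], [-19.1, 60.5], [18.9, 34.6], [18.7, 47.5], [18.8, 60.4], [31.8, 34.6], [32.2, 47.2], [31.9, 60.7], [44.9, 34.5], [45.0, 60.8], [45.1, 47.8]]
```

Both cameras agree to about 1 mm, the plate top reads 0.134–0.135 m, and the tray is level. I'll hand in.

```bash
python3 -c "
from station import r
o=r.get_obs(); print(o['t'],o['position'],o['force'],o['width'],abs(o['joint_velocities']).max()); r.sign_off()"
```

```text
16.65 [ 0.5728672  -0.18682897  0.14720229] [-0.33862317  0.47844475 -2.19844963] 0.011768258257791408 0.0018040797128907027
the job is handed in; nothing more can be done
```

The job is handed in at 16.65 s: the lever was pressed and sprang back, and the gripper is holding the cap tray about 1 cm above the filler's guide posts.

- **Lever:** I pressed it until the upward force rose from 8 to 23 N at the stop height, then released it. The pictures afterwards show the bodies standing up and the grip back at its rest position.
- **Position over the posts:** the cap grid matches the raised-body grid to well under 1 mm in the top view. Direct checks of hole a (top view) and hole b (side view) put each within about 1.5 mm of its post.
- **Height and level:** the plate top reads 134–135 mm, so the underside is about 10 mm above the tips. Depth fits gave apparent slopes of up to 0.013 that disagree between the two cameras, so I took them as noise. The measured tool orientation is vertical.
- **Hold and contact:** the grip is 11.8 mm on the 12 mm bar. The only outside force is about 2.2 N, consistent with the tray's weight, so it touches nothing else.

**Disagreements:**
- The two cameras differ by about 4–5 mm in absolute y. I aligned within each camera, so this cancels.
- My first hand-picked pixels for the post tips were up to about 10 mm apart between the views. I replaced them with depth points, which agreed with the grid.
- Two wrong moves were corrected with nothing touched: a turn in the wrong direction for the last joint, and one small sideways shift with the wrong sign.
- I did not measure the bystanders again at the end. Nothing in the later pictures looked moved.

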